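# Charge the hand-pumped pressure vessel for filtration

## Robot

A 7-joint arm with a two-finger parallel gripper is mounted at the origin on the work surface. World frame = base frame: x ahead of the robot, y to its left, z up, the work surface at z = 0. Lengths are in m, angles in rad, forces in N, time in s.
With the tool pointing down it reaches from about 0.4 to 0.85 m from the base axis. Payload 10.4 kg.
Tool frame: the origin (TCP) lies midway between the tips of the shut fingers; the grasp point (between the pads) lies 19 mm behind it; z points along the fingers, y is the direction in which the jaws open and shut (so a half turn about z gives the same grasp; the last joint's range is limited). The gripper opens to 85 mm and grips with 20 to 120 N. Pads are 22 mm wide; open, the fingers measure 114 mm over their backs; the gripper's body (76 mm by 85 mm) begins 54 mm behind the grasp point. The pads swing forward as they close: fully open they stand 13 mm farther back than shut.
Start: joints at [1.232, 0.332, -0.065, 1.46, 0.022, 1.35, -0.088], TCP at [0.194, -0.594, 0.231] pointing down, gripper open.
Joint ranges: [-2.6, 2.6], [-0.5, 2.12], [-1.47, 1.34], [0.16, 2.42], [-1.27, 4.41], [0.06, 2.06], [-2.6, 2.6]. Speed limits (rad/s): [2.22, 2.22, 2.79, 2.79, 3.14, 3.14, 3.14].

## Interface

Orientations are given as a unit quaternion [x, y, z, w].
In Python, from workcell import manip, viewer gives the robot as it stands.
- The arm moves only by the tool move_arm, never from a script. Its argument "deltas" is a list of rows, each a list of 7 numbers: the shift along the tool's x, y, z in m, then the turn, a rotation vector about the tool's x, y, z in degrees, then the opening, from -1 (shut) to 1 (fully open). In form: [[dx, dy, dz, wx, wy, wz, gripper], ...]. A call has 1 to 10 rows; each row shifts and turns the commanded pose from where the row before left it, along the tool's axes as they then stand; what a row does not reach is not made up. A row lasts 1/8 s, in which the tool goes at most 62.5 mm and 10.7 degrees, less where a joint would pass 70% of its speed; a pose out of reach is approached as far as the arm can. A call with a gripper value outside its range is refused whole. The fingers move at their own pace and stop on an object; "force" is the grip in N (left out, the last holds). Time passes only in rows, so rows that do not move let the fingers close. It gives the time, the measured TCP pose, the force and the opening at its end, in the units of the state.
- manip.get_obs(): the state, without advancing time (a new reading comes with each control period).
- viewer.camera(name): name is "scene" or "side" or "wrist"; returns (picture, depth): 480x640x3 uint8, red, green, blue; 480x640 float32, m along the optical axis (not along the pixel's ray), 0 where there is no reading.
- viewer.calibration(name): a dict with "fx", "fy", "cx", "cy" (pixels), "dist" ([k1, k2, p1, p2, k3] as OpenCV has them; the pictures are not rectified), "R" (3x3) and "t" (3): a world point X has camera coordinates R X + t; the wrist camera has in their place "T_tool_cam" (4x4, takes a point from camera to tool coordinates, whose origin is the TCP and whose axes are the flange's). Camera axes: x right, y down, z forward; pixel columns grow to the right and rows downward; lengths in m; the calibration is good to about 2 mm. A picture is of the moment at which its call begins: read the wrist's pose just before it. calibration takes no time and is no camera call.
- manip.hand_in(): hands the job in, once; it reports no verdict.
The state is a dict: "clock": time; "joint_pos": joint angles; "joint_velocities": joint speeds; "tau": joint torques, N m; "position": TCP position; "ee_rot": TCP orientation; "ft_force": force on the tool from outside, world axes, zero at the start; "torque": the same for the moment, N m; "grip_width": opening from 0.0 (shut) to 1.0 (fully open).
Only numpy, scipy, OpenCV 4.12 (cv2) and the standard library are available. Lean on these libraries where they do the work, as an engineer would, in place of code of your own. Each camera call takes 0.05 s, during which the arm holds its last target.

## Task

Charge the hand-pumped pressure vessel for the filtration: push the lever of its vent valve round until the valve is fully shut (lever square across its pipe), then press the pump plunger in the middle of the lid fully down with the fingertips and let it spring back up, again and again, until the white pressure pin on the lid stands fully out. Push from outside only: do not take the plunger head or the lever between the fingers, and never touch the pin. Leave the glassware, vials and tape where they stand, and let the plunger come back up at the end.

Things in the scene. Friction and masses are not known exactly. Their poses are not given: they have to be found in the camera images.
- reservoir: The filtration set, fixed on a grey base plate: upright vessel 116 mm wide, bare metal lid 132 mm wide with its top 152 mm up; beside it a filter holder on a post. Origin: vessel axis at bench level, z up. In its frame: plunger on the axis; vent pipe along +y, ending 130 mm out; pin at x 44, y -12 mm; relief valve (not used, 172 mm high) at x -42, y 12; filter holder at y -140, its tube 180 mm high.
- plunger_top (a point): Centre of the flat top of the pump plunger's black mushroom head (44 mm across, flat part 36 mm, head 14 mm thick), 210 mm above the bench when up. Pressed straight down it travels 28 mm; this takes about 4 N at first and 12 N at the bottom when pumping, and 4 N more for every 50 mm/s of speed. Released, it springs fully back up in about 0.6 s.
- plunger (a joint): How far the pump plunger is pressed down: 0 fully up, 0.028 m fully down (stop). Each full stroke and return adds pressure; a short one adds less, one under about 10 mm may add nothing, and none counts unless the vent is shut. Once the pin is fully out, further strokes do nothing.
- pin_top (a point): Centre of the top of the white pressure pin, 13 mm across, in a brass collar 24 mm across whose top is 162 mm above the bench; 163 mm high when in, 187 mm when fully out.
- pin (a joint): Height of the pressure pin above its resting place: 0 to 0.002 m at the start, 0.024 m fully out. A full stroke raises it about 5.5 mm, so four or five full strokes bring it fully out; it stays up.
- vent_pivot (a point): Turning axis (vertical) of the vent lever, at the height of the middle of its grey sleeve, 196 mm above the bench, 85 mm from the vessel's axis.
- vent_grip (a point): Middle of the grey sleeve of the vent lever, 62 mm from the turning axis; the sleeve is 50 mm long (37 to 87 mm from the axis), 13 mm wide, 11 mm high. The space beneath the sleeve is free down to 176 mm above the bench (silencer and pipe below when in line). Its x axis points outward along the lever, z up.
- vent (a joint): Angle of the vent lever: 0 in line with its pipe, pointing away from the vessel (open), grows clockwise seen from above to 1.571 rad, square across the pipe (shut, at a stop; pointing along the set's +x). Starts at 0 to 0.35. It stays where it is left; takes about 3 N at the sleeve.
- flask_big: Bystander: round-bottom flask with red stopper seated in a cork ring, 84 mm across, 137 mm high; origin under its centre.
- flask_small: Bystander: smaller flask of the same kind, 64 mm across, 118 mm high; origin under its centre.
- vial_a: Bystander: white-capped glass vial, 27 mm across, 57 mm high; origin under its centre.
- vial_b: Bystander: a second vial of the same kind and size.
- receiver: Bystander: small conical flask under the filter holder, on the base plate, 52 mm across, 74 mm high; origin under its centre.
- tape: Bystander: roll of yellow tape lying flat, 68 mm across, 19 mm high; origin under its centre.
- cylinder: Bystander: glass measuring cylinder, foot 56 mm across, 205 mm high; origin under its centre.

How it is judged:
By the outcome, as a careful person would: the job done as asked, in the order asked, and still so for the second after the job is handed in, with the robot touching nothing.
It also fails if it takes over 58 s, if anything falls off the work surface, if the arm or the gripper's body presses on something with over 40 N, if the wrist force passes 120 N, or if a joint passes its speed limit or range.

## Working session

There is one attempt and no reset: what is moved stays moved. The work goes in short steps, Python scripts to look and compute and a tool call to move; the robot and the scene stay as the last step left them, time stands still between calls to the robot, and variables do not carry over. Pictures are saved under pics/ and viewed, and the job is handed in when it is done.

Besides the shell and the picture viewer there is one more tool, called after "Emit:" as name(argument=value, ...) on one line, values as JSON. move_arm: Moves the arm, as the interface text tells. Its arguments: {"type":"object","properties":{"deltas":{"type":"array"},"force":{"type":"number"}},"required":["deltas"]}

```bash
ls; mkdir -p pics; python3 - <<'E'
from workcell import manip, viewer
import cv2
o=manip.get_obs()
for k,v in o.items(): print(k,v)
import numpy as np
for n in ("scene","side"):
    p,d=viewer.camera(n); cv2.imwrite(f"pics/{n}0.png",p[:,:,::-1]); np.save(f"pics/{n}0.npy",d)
    print(n,viewer.calibration(n))
E
```

```text
pics
clock 0.0
joint_pos [ 1.2324344   0.33289282 -0.06471162  1.46095496  0.02161128  1.3498715
 -0.08848466]
joint_velocities [ 3.26443892e-05  2.02765753e-04 -1.72448017e-03  5.00758344e-04
  1.46522217e-04 -3.06816264e-04 -1.44618655e-05]
tau [ 5.16677865e-04 -6.25446582e+01  4.91512008e-02 -3.91594291e+01
  1.61214540e-02  1.00448666e-02  7.21858123e-05]
position [ 0.19397049 -0.59374615  0.23049636]
ee_rot [ 9.87558478e-01  1.57250568e-01 -1.48144868e-04 -6.99784344e-04]
ft_force [-0.23459542  0.38662956 -0.73427097]
torque [ 0.00655728  0.0037603  -0.01380785]
grip_width 0.9994762220754451
scene {'fx': 567.0339366373529, 'fy': 567.0339366373529, 'cx': 329.6394802961766, 'cy': 244.54637653356536, 'dist': array([0.01485789, 0.        , 0.        , 0.        , 0.        ]), 'R': array([[ 0.61917048,  0.78522131, -0.00744385],
       [ 0.56089975, -0.44888073, -0.69562746],
       [-0.54956291,  0.42653673, -0.71836413]]), 't': array([-0.28520185, -0.26995506,  1.53531413])}
side {'fx': 530.1193690728147, 'fy': 530.1193690728147, 'cx': 321.2612796777158, 'cy': 239.63880067971272, 'dist': array([-0.11778751,  0.        ,  0.        ,  0.        ,  0.        ]), 'R': array([[-9.97823915e-01, -6.59333261e-02,  4.79912163e-04],
       [-3.80557317e-02,  5.69954713e-01, -8.20794363e-01],
       [ 5.38441742e-02, -8.19026508e-01, -5.71223585e-01]]), 't': array([0.55027306, 0.19440634, 0.93064422])}
```

View pics/scene0.png

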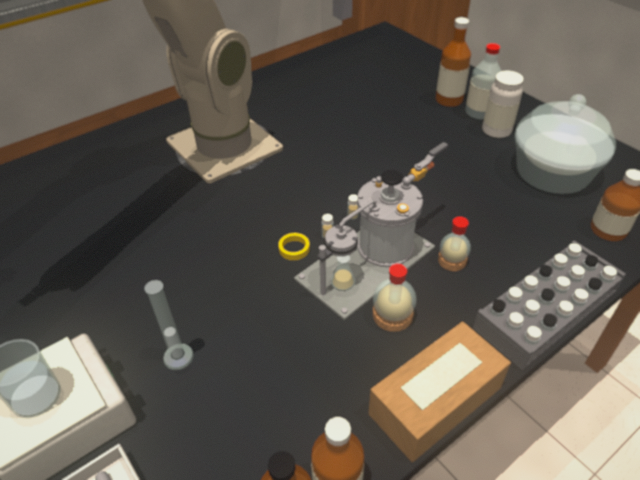

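View pics/side0.png

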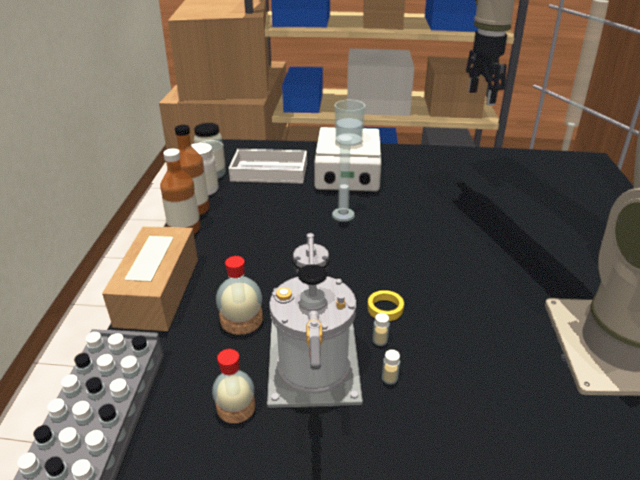

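```bash
cat > h.py <<'E'
import numpy as np, cv2
from workcell import manip, viewer
def ray(n,u,v):
    c=viewer.calibration(n); K=np.array([[c['fx'],0,c['cx']],[0,c['fy'],c['cy']],[0,0,1]])
    p=cv2.undistortPoints(np.array([[[u,v]]],float),K,np.array(c['dist']))[0,0]
    R=np.array(c['R']);t=np.array(c['t'])
    return -R.T@t, R.T@np.array([p[0],p[1],1.])
def onz(n,u,v,z):
    o,d=ray(n,u,v); return o+d*(z-o[2])/d[2]
def tri(a,b):
    A=np.zeros((3,3));B=np.zeros(3);L=[]
    for n,u,v in (a,b):
        o,d=ray(n,u,v); d=d/np.linalg.norm(d);P=np.eye(3)-np.outer(d,d);A+=P;B+=P@o;L.append((P,o))
    X=np.linalg.solve(A,B); return X,[np.linalg.norm(P@(X-o)) for P,o in L]
def proj(n,X):
    c=viewer.calibration(n); K=np.array([[c['fx'],0,c['cx']],[0,c['fy'],c['cy']],[0,0,1]])
    r=cv2.Rodrigues(np.array(c['R']))[0]
    return cv2.projectPoints(np.array(X,float).reshape(-1,3),r,np.array(c['t']),K,np.array(c['dist']))[0][:,0]
def crop(f,out,x,y,w,h,s):
    im=cv2.imread(f)[y:y+h,x:x+w]; cv2.imwrite(out,cv2.resize(im,None,fx=s,fy=s,interpolation=cv2.INTER_CUBIC))
E
python3 - <<'E'
from h import *
crop("pics/scene0.png","pics/s0c.png",300,130,160,120,5)
crop("pics/side0.png","pics/d0c.png",240,230,160,120,5)
E
```

```text
(no output)
```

View pics/s0c.png

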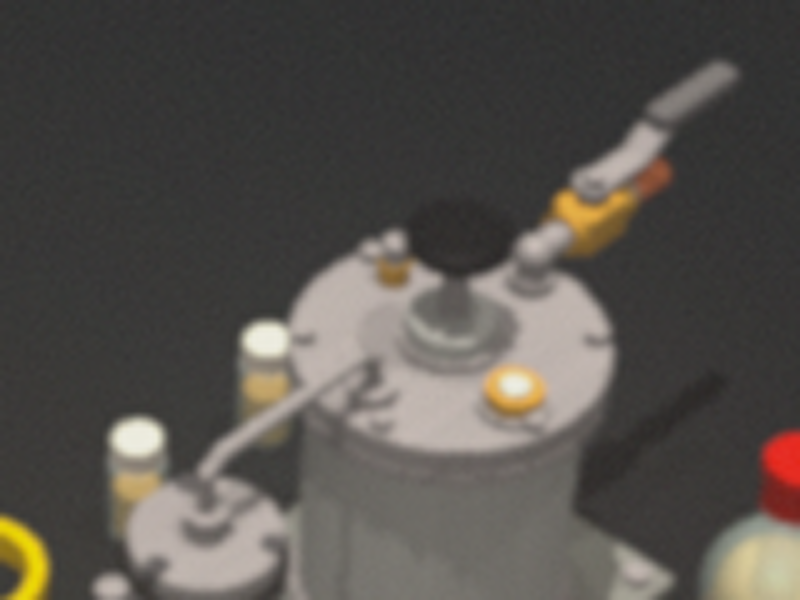

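View pics/d0c.png

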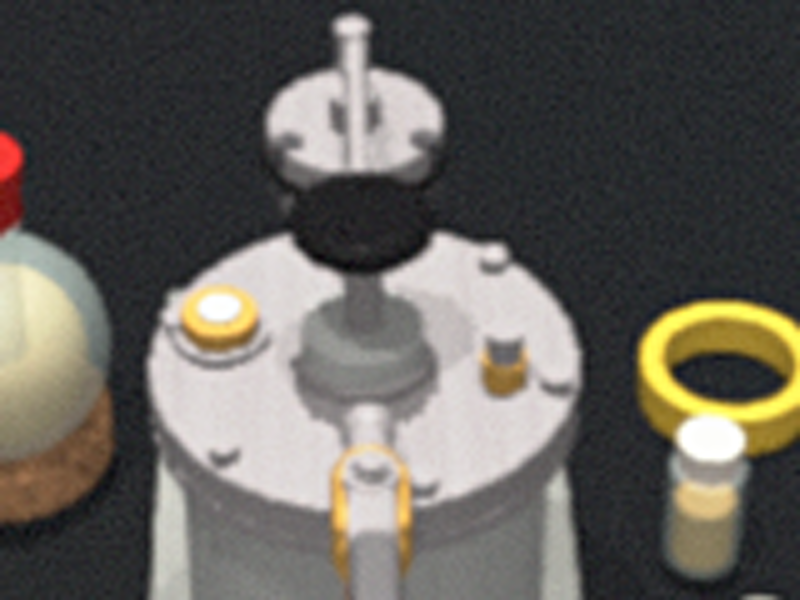

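```bash
python3 - <<'E'
from h import *
np.set_printoptions(precision=4,suppress=True)
S=lambda x,y:("scene",300+x/5,130+y/5); D=lambda x,y:("side",240+x/5,230+y/5)
for nm,a,b,z in (("head",S(461,237),D(365,221),.203),("pin",S(515,385),D(221,307),.163),("pivot",S(592,182),D(372,463),.196),("sleeve",S(692,96),None,.201)):
    print(nm, tri(a,b) if b else '', onz(*a,z), onz(*b,z) if b else '')
def st(n,m):
    c=cv2.connectedComponentsWithStats(m.astype(np.uint8)); 
    for s,ce in zip(c[2][1:],c[3][1:]):
        if s[4]>60: print(n,s,ce)
for n in("scene","side"):
    im=cv2.imread(f"pics/{n}0.png").astype(int); b,g,r=im[...,0],im[...,1],im[...,2]
    st(n+" red",(r>150)&(g<70)&(b<70)); st(n+" yel",(r>150)&(g>130)&(b<60))
    # head dark
    m=im.max(2)<36; m2=np.zeros_like(m); 
    if n=="scene": m2[165:190,375:412]=m[165:190,375:412]
    else: m2[262:288,292:332]=m[262:288,292:332]
    st(n+" dark",m2)
x=np.load("pics/side0.npy"); 
crop("pics/side0.png","pics/d0c2.png",260,290,120,120,5)
E
```

```text
head (array([0.5597, 0.0791, 0.2031]), [np.float64(0.0013173832469408483), np.float64(0.0013173832469406106)]) [0.5612 0.0792 0.203 ] [0.5586 0.0779 0.203 ]
pin (array([0.6047, 0.071 , 0.1607]), [np.float64(0.0008916308504961081), np.float64(0.0008916308504963368)]) [0.6074 0.0693 0.163 ] [0.6036 0.073  0.163 ]
pivot (array([0.5514, 0.1616, 0.1846]), [np.float64(0.0012692437477011488), np.float64(0.001269243747701236)]) [0.5625 0.1505 0.196 ] [0.5494 0.1725 0.196 ]
sleeve  [0.5516 0.2183 0.201 ] 
scene red [487  44  12   6  61] [492.7541  46.6066]
scene red [453 217  16  11 141] [460.2624 221.9078]
scene red [390 265  17  13 173] [397.8382 271.0058]
scene yel [278 233  32  23 310] [293.5548 243.9871]
side red [225 256  19  12 186] [234.2043 261.5968]
side red [217 349  22  17 288] [227.6076 356.8542]
side dark [297 270  31  14 103] [312.7379 278.0194]
```

View pics/d0c2.png

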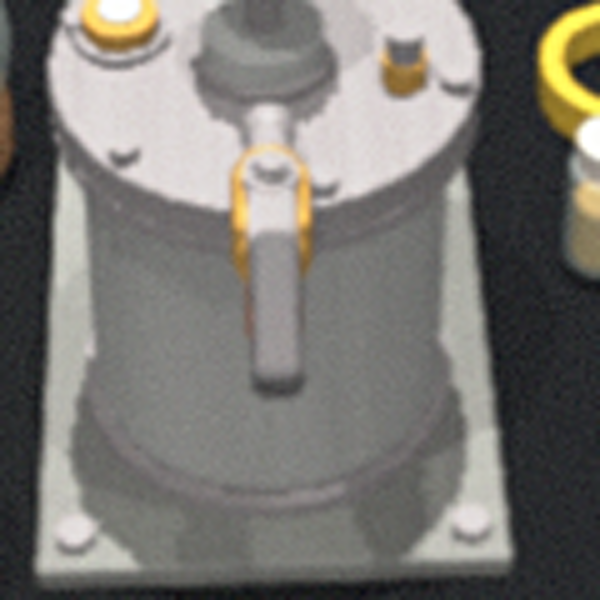

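```bash
python3 - <<'E'
from h import *
np.set_printoptions(precision=4,suppress=True)
print(onz("side",260+276/5,290+308/5,.2),onz("scene",300+692/5,130+94/5,.2),tri(("side",260+276/5,290+308/5),("scene",300+692/5,130+94/5)))
# tip & pivot top
print(onz("side",260+278/5,290+380/5,.2),onz("scene",300+732/5,130+68/5,.2))
# lid centre from ellipse approx; flasks
for n,u,v,z in(("scene",460,222,.11),("scene",398,271,.13),("side",234,261.6,.13),("side",227.6,356.8,.11)): print(n,onz(n,u,v,z))
# wrist rotation
from scipy.spatial.transform import Rotation as Ro
print(Ro.from_quat(manip.get_obs()['ee_rot']).as_matrix())
E
```

```text
[0.5441 0.2286 0.2   ] [0.5498 0.2204 0.2   ] (array([0.5451, 0.2251, 0.1957]), [np.float64(0.0008119888419086253), np.float64(0.0008119888419087184)])
[0.5418 0.2522 0.2   ] [0.5475 0.2466 0.2   ]
scene [0.6735 0.1724 0.11  ]
scene [ 0.7043 -0.031   0.13  ]
side [ 0.7075 -0.0391  0.13  ]
side [0.6783 0.1641 0.11  ]
[[ 0.9505  0.3106 -0.0004]
 [ 0.3106 -0.9505  0.0012]
 [-0.     -0.0012 -1.    ]]
```

Emit:
move_arm(deltas=[[0, 0, -0.013, 0, 0, -8.7, -1], [0, 0, -0.013, 0, 0, -8.7, -1], [0, 0, -0.013, 0, 0, -8.7, -1], [0, 0, -0.013, 0, 0, -8.7, -1], [0, 0, -0.013, 0, 0, -8.7, -1], [0, 0, -0.013, 0, 0, -8.7, -1], [0, 0, -0.013, 0, 0, -8.7, -1], [0, 0, -0.013, 0, 0, -8.7, -1], [0, 0, 0, 0, 0, -8.7, -1], [0, 0, 0, 0, 0, 0, -1]])

```text
clock: 1.35
position: [0.194, -0.594, 0.3349]
ee_rot: [0.667, 0.745, 0.0, -0.0]
ft_force: [-0.7, -0.2, 0.2]
grip_width: -0.0
```

Emit:
move_arm(deltas=[[0.03, 0.03, 0, 0, 0, 0, -1], [0.04, 0.045, 0, 0, 0, 0, -1], [0.04, 0.045, 0, 0, 0, 0, -1], [0.04, 0.045, 0, 0, 0, 0, -1], [0.04, 0.045, 0, 0, 0, 0, -1], [0.04, 0.045, 0, 0, 0, 0, -1], [0.04, 0.045, 0, 0, 0, 0, -1], [0.045, 0.04, 0, 0, 0, 0, -1], [0.045, 0.035, 0, 0, 0, 0, -1], [0.045, 0.023, 0, 0, 0, 0, -1]])

```text
clock: 2.6
position: [0.5453, -0.1453, 0.3347]
ee_rot: [0.668, 0.744, 0.0, -0.0]
ft_force: [0.4, -0.3, -0.4]
grip_width: 0.005
```

Emit:
move_arm(deltas=[[0.05, 0, 0, 0, 0, 0, -1], [0.06, 0, 0, 0, 0, 0, -1], [0.06, 0, 0, 0, 0, 0, -1], [0.06, 0, 0, 0, 0, 0, -1], [0.06, 0, 0, 0, 0, 0, -1], [0.05, 0, 0, 0, 0, 0, -1], [0.03, 0, 0, 0, 0, 0, -1], [0, 0, 0, 0, 0, 0, -1], [0, 0, 0, 0, 0, 0, -1]])

```text
clock: 3.72
position: [0.5036, 0.2194, 0.3349]
ee_rot: [0.668, 0.744, -0.0, 0.0]
ft_force: [-1.0, -0.9, 0.0]
grip_width: -0.001
```

```bash
python3 - <<'E'
from h import *
for n in ("wrist","side"):
    p,d=viewer.camera(n); cv2.imwrite(f"pics/{n}1.png",p[:,:,::-1])
print(viewer.calibration("wrist"))
E
```

```text
{'fx': 412.4663635514621, 'fy': 412.4663635514621, 'cx': 321.3626229414626, 'cy': 233.046029094068, 'dist': array([-0.07907375,  0.        ,  0.        ,  0.        ,  0.        ]), 'T_tool_cam': array([[-1.47120965e-03, -9.51561751e-01, -3.07454175e-01,
         7.89571315e-02],
       [ 9.99998812e-01, -1.25845441e-03, -8.90249182e-04,
        -5.26218611e-04],
       [ 4.60210010e-04, -3.07455119e-01,  9.51562472e-01,
        -1.42620247e-01],
       [ 0.00000000e+00,  0.00000000e+00,  0.00000000e+00,
         1.00000000e+00]])}
```

View pics/wrist1.png

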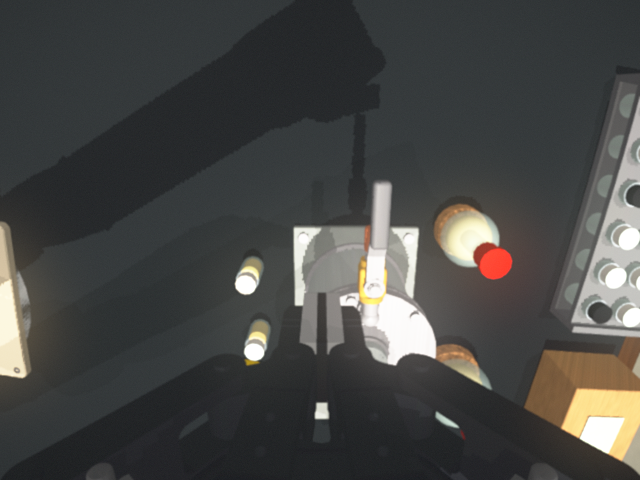

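View pics/side1.png

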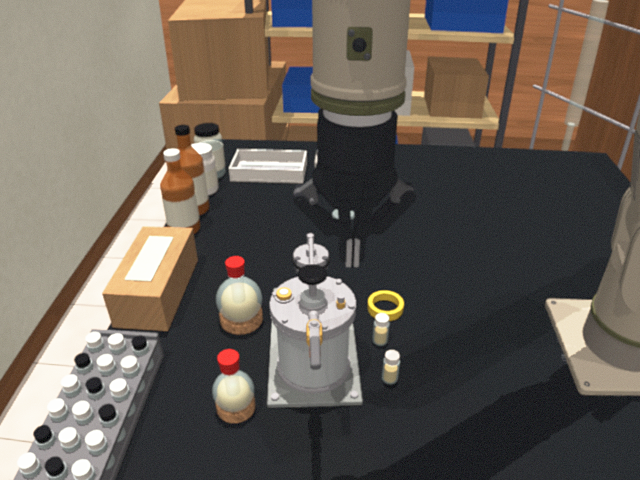

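```bash
cat >> h.py <<'E'
from scipy.spatial.transform import Rotation as Ro
def wonz(u,v,z,obs=None):
    o=obs or manip.get_obs(); c=viewer.calibration("wrist"); K=np.array([[c['fx'],0,c['cx']],[0,c['fy'],c['cy']],[0,0,1]])
    p=cv2.undistortPoints(np.array([[[u,v]]],float),K,np.array(c['dist']))[0,0]
    T=np.array(c['T_tool_cam']); R=Ro.from_quat(o['ee_rot']).as_matrix()
    org=R@T[:3,3]+o['position']; d=R@T[:3,:3]@np.array([p[0],p[1],1.])
    return org+d*(z-org[2])/d[2]
E
python3 - <<'E'
from h import *
for u,v,z in((381,215,.2015),(382,182,.2015),(380,247,.2015),(374,289,.196),(303,229,.008),(418,229,.008)): print(wonz(u,v,z))
E
```

```text
[0.54397509 0.22606718 0.2015    ]
[0.54119018 0.2491218  0.2015    ]
[0.54682965 0.2025988  0.2015    ]
[0.54847075 0.16696279 0.196     ]
[0.48839259 0.14891493 0.008     ]
[0.62530128 0.16363773 0.008     ]
```

Emit:
move_arm(deltas=[[0, 0, 0.02, 0, 0, 0, -1], [0, 0, 0.03, 0, 0, 0, -1], [0, 0, 0.03, 0, 0, 0, -1], [0, 0, 0.03, 0, 0, 0, -1], [0, 0, 0.03, 0, 0, 0, -1], [0, 0, 0.011, 0, 0, 0, -1], [0, 0, 0, 0, 0, 0, -1], [0, 0, 0, 0, 0, 0, -1]])

```text
clock: 4.82
position: [0.504, 0.2205, 0.1856]
ee_rot: [0.667, 0.745, 0.001, 0.0]
ft_force: [0.3, 0.8, 0.2]
grip_width: 0.001
```

```bash
python3 - <<'E'
from h import *
im=[]
for n in ("scene","side"):
    p,d=viewer.camera(n); im.append(cv2.resize(p[120:300,300:460] if n=="scene" else p[230:410,240:400],None,fx=2.5,fy=2.5))
cv2.imwrite("pics/c2.png",np.hstack(im)[:,:,::-1])
E
```

```text
(no output)
```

View pics/c2.png

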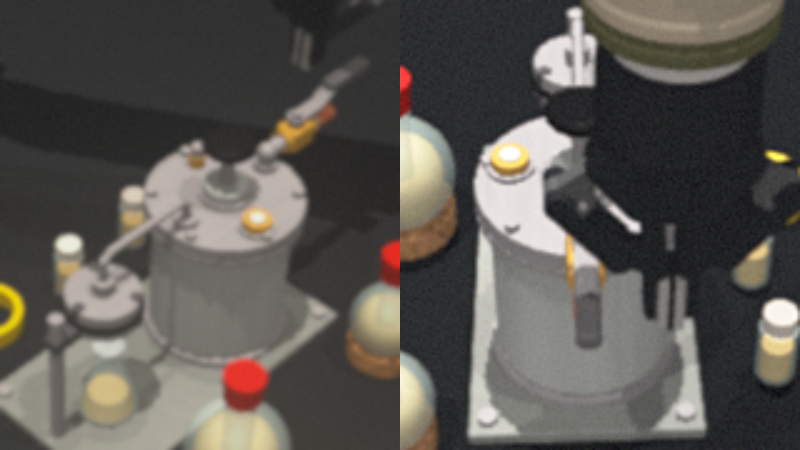

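Emit:
move_arm(deltas=[[0, 0.01, 0.0015, 0, 0, 0, -1], [0, 0.009, 0.0015, 0, 0, 0, -1], [0.0025, 0.01, 0, 0, 0, 9, -1], [0.0025, 0.01, 0, 0, 0, 9, -1], [0.0025, 0.01, 0, 0, 0, 9, -1], [0.0025, 0.01, 0, 0, 0, 9, -1], [0, 0, 0, 0, 0, 0, -1]])

```text
clock: 5.8
position: [0.5632, 0.2274, 0.1808]
ee_rot: [0.864, 0.503, -0.0, -0.0]
ft_force: [-0.6, 0.1, 0.2]
grip_width: -0.002
```

```bash
python3 - <<'E'
from h import *
o=manip.get_obs();print(o['joint_pos'])
p,d=viewer.camera("wrist"); cv2.imwrite("pics/w3.png",p[:,:,::-1])
E
```

```text
[ 0.09471776  0.4140075  -0.71062712  1.54721689  0.27692511  1.28397523
 -1.16918701]
```

View pics/w3.png

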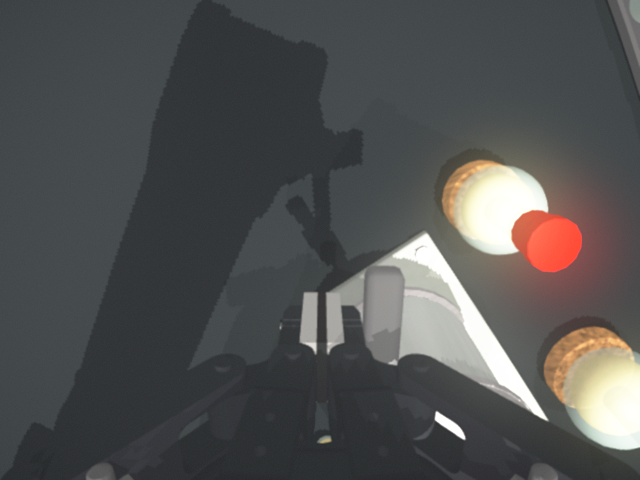

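Emit:
move_arm(deltas=[[0.0025, 0.01, 0, 0, 0, 9, -1], [0.0025, 0.01, 0, 0, 0, 9, -1], [0.0025, 0.01, 0, 0, 0, 9, -1], [0.0025, 0.01, 0, 0, 0, 9, -1], [0.0025, 0.01, 0, 0, 0, 9, -1], [0.0012, 0.005, 0, 0, 0, 4.5, -1], [0.0012, 0.005, 0, 0, 0, 4.5, -1], [0, 0, 0, 0, 0, 0, -1]])

```text
clock: 6.85
position: [0.6091, 0.1904, 0.1813]
ee_rot: [0.998, 0.057, 0.0, 0.0]
ft_force: [-1.1, 0.5, -0.2]
grip_width: 0.002
```

```bash
python3 - <<'E'
from h import *
o=manip.get_obs();print(o['joint_pos'],o['ft_force'])
p,d=viewer.camera("wrist"); cv2.imwrite("pics/w4.png",p[:,:,::-1])
p,d=viewer.camera("scene"); cv2.imwrite("pics/s4.png",cv2.resize(p[100:260,300:500],None,fx=4,fy=4)[:,:,::-1])
E
```

```text
[ 0.0168982   0.44060259 -0.52225126  1.46771703  0.22323931  1.29246095
 -1.98143865] [-1.09328377  0.48273453 -0.1798586 ]
```

View pics/w4.png

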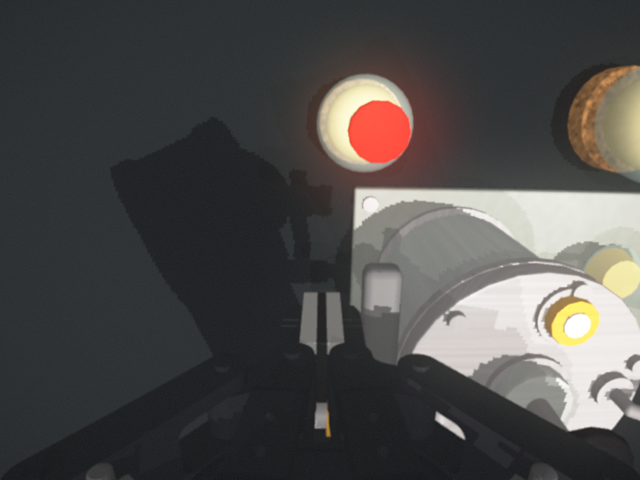

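View pics/s4.png

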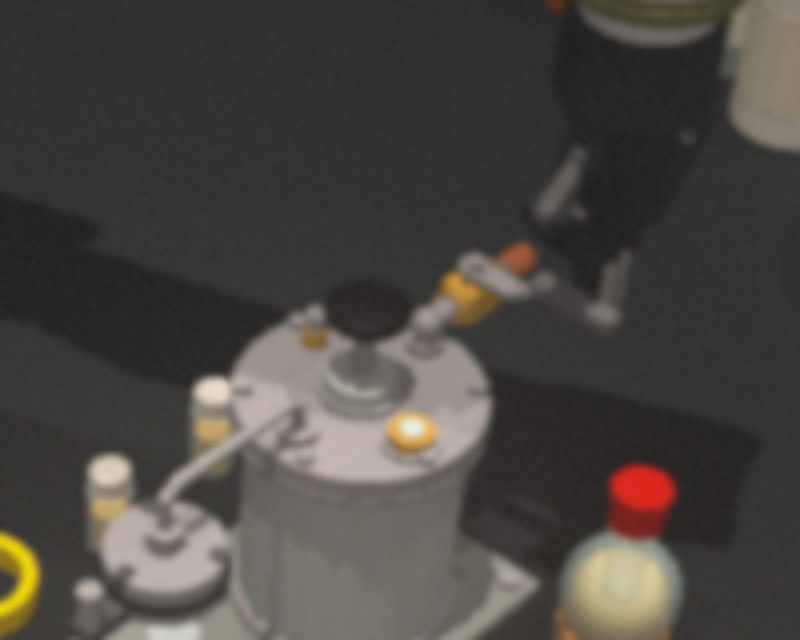

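Emit:
move_arm(deltas=[[0.0003, 0.0015, 0, 0, 0, 1, -1], [0, 0.0015, 0, 0, 0, 0.5, -1], [0, 0.0015, 0, 0, 0, 0, -1], [0, 0, 0, 0, 0, 0, -1]])

```text
clock: 7.45
position: [0.6093, 0.1895, 0.1814]
ee_rot: [0.999, 0.045, 0.0, -0.002]
ft_force: [1.4, 10.2, -2.8]
grip_width: -0.003
```

Emit:
move_arm(deltas=[[0, -0.006, 0, 0, 0, 0, -1], [0, -0.012, 0, 0, 0, 0, -1], [0, -0.015, 0, 0, 0, 0, -1], [0, 0, -0.04, 0, 0, 0, -1], [0, 0, -0.04, 0, 0, 0, -1], [0, 0, -0.03, 0, 0, 0, -1], [0, 0, 0, 0, 0, 0, -1], [0, 0, 0, 0, 0, 0, -1]])

```text
clock: 8.45
position: [0.6066, 0.2193, 0.2904]
ee_rot: [0.999, 0.043, -0.0, 0.0]
ft_force: [0.6, -0.2, -0.7]
grip_width: 0.002
```

```bash
python3 - <<'E'
from h import *
o=manip.get_obs();print(o['ft_force'])
p,d=viewer.camera("scene"); cv2.imwrite("pics/s5.png",cv2.resize(p[130:250,300:460],None,fx=5,fy=5,interpolation=cv2.INTER_CUBIC)[:,:,::-1])
E
```

```text
[ 0.64199487 -0.20021444 -0.68751923]
```

View pics/s5.png

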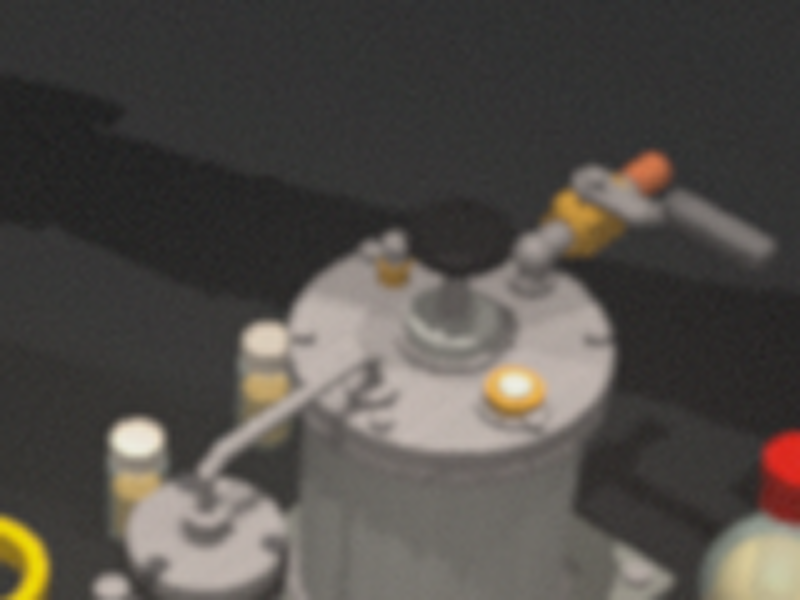

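```bash
python3 - <<'E'
from h import *
a=onz("scene",300+675/5,130+205/5,.198);b=onz("scene",300+770/5,130+247/5,.198);print(a,b,np.degrees(np.arctan2(*(b-a)[1::-1])))
a=onz("scene",300+652/5,130+117/5,.198);b=onz("scene",300+732/5,130+70/5,.198);print(a,b,np.degrees(np.arctan2(*(b-a)[1::-1])))
E
```

```text
[0.595637   0.16394394 0.198     ] [0.63755627 0.17404121 0.198     ] 13.543070916401655
[0.5487802  0.19827875 0.198     ] [0.54677746 0.2478343  0.198     ] 92.31429218196803
```

```bash
python3 - <<'E'
from h import *
o=manip.get_obs();print(o['position'])
p,d=viewer.camera("wrist"); cv2.imwrite("pics/w5.png",p[:,:,::-1])
E
```

```text
[0.60648073 0.21909855 0.29004191]
```

View pics/w5.png

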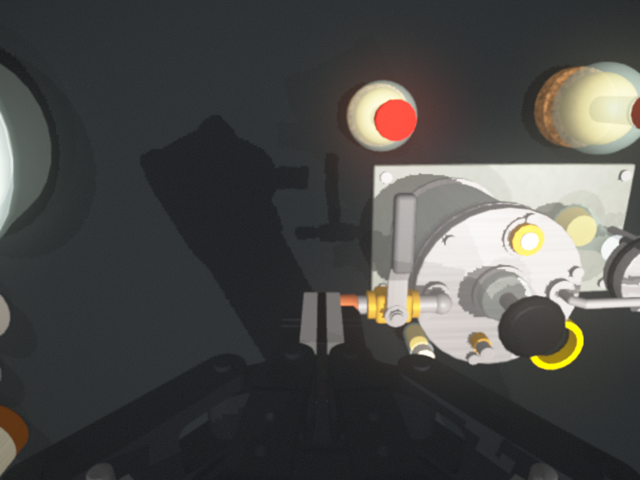

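```bash
python3 - <<'E'
from h import *
p=cv2.imread("pics/w5.png"); g=cv2.cvtColor(p,cv2.COLOR_BGR2GRAY)
for v in range(200,270,10):
    r=g[v,385:425].astype(int); dd=np.diff(r); i=dd.argmax();j=dd.argmin(); print(v,385+i,385+j)
q=lambda u,v,z:wonz(u,v,z)
a=q(404.5,200,.2015);b=q(402,265,.2015);print(a,b,np.degrees(np.arctan2(*(a-b)[1::-1])))
print("pivot",q(396,313,.2))
a=q(375,165,.008);b=q(635,164,.008);print('plate',np.degrees(np.arctan2(*(b-a)[1::-1]))+90)
a=q(375,165,.008);b=q(371,285,.008);print('plate',np.degrees(np.arctan2(*(a-b)[1::-1])))
m=(p.max(2)<45);m[:290]=0;m[362:]=0;m[:,:495]=0;m[:,575:]=0
c=cv2.connectedComponentsWithStats(m.astype(np.uint8))
k=1+c[2][1:,4].argmax();print(c[2][k],c[3][k],q(*c[3][k],.206),"white pin",q(529,240,.163))
E
```

```text
200 395 393
210 395 392
220 394 392
230 394 392
240 394 391
250 393 413
260 423 413
[0.63376384 0.17335228 0.2015    ] [0.59359733 0.16895485 0.2015    ] 6.247868658330328
pivot [0.55997261 0.16750824 0.2       ]
plate 5.780628272333473
plate 5.1998315360203335Traceback (most recent call last):
  File "<stdin>", line 12, in <module>
ValueError: attempt to get argmax of an empty sequence
```

```bash
python3 - <<'E'
from h import *
print(wonz(534,325,.207), wonz(529,240,.163), wonz(503,289,.165))
E
```

```text
[0.56146973 0.07913    0.207     ] [0.60446717 0.07180371 0.163     ] [0.56641944 0.08319354 0.165     ]
```

Emit:
move_arm(deltas=[[-0.015, 0.03, 0, 0, 0, 0, -1], [-0.015, 0.04, 0, 0, 0, 0, -1], [-0.015, 0.04, 0, 0, 0, 0, -1], [-0.013, 0.025, 0, 0, 0, 0, -1], [0, 0, 0, 0, 0, 0, -1], [0, 0, 0.03, 0, 0, 0, -1], [0, 0, 0.025, 0, 0, 0, -1], [0, 0, 0.012, 0, 0, 0, -1], [0, 0, 0, 0, 0, 0, -1], [0, 0, 0, 0, 0, 0, -1]])

```text
clock: 9.8
position: [0.5611, 0.0798, 0.2252]
ee_rot: [0.999, 0.043, 0.001, -0.0]
ft_force: [-0.5, -0.5, 0.5]
grip_width: -0.0
```

```bash
python3 - <<'E'
from h import *
im=[]
for n in ("scene","side"):
    p,d=viewer.camera(n); im.append(cv2.resize(p[120:270,310:460] if n=="scene" else p[220:370,240:390],None,fx=2.6,fy=2.6))
cv2.imwrite("pics/c6.png",np.hstack(im)[:,:,::-1])
E
```

```text
(no output)
```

View pics/c6.png

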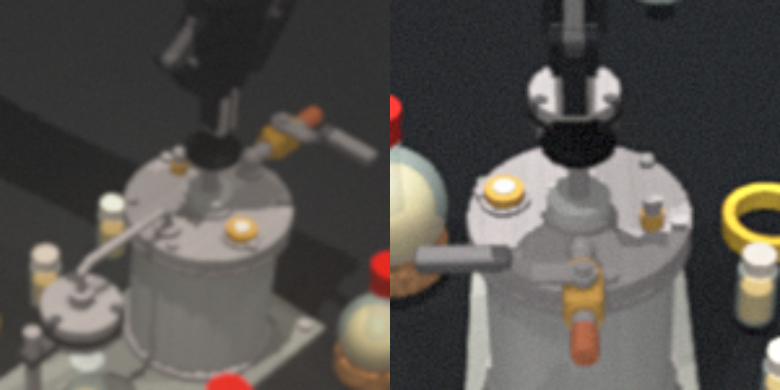

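Emit:
move_arm(deltas=[[0, 0, 0.013, 0, 0, 0, -1], [0, 0, 0.005, 0, 0, 0, -1], [0, 0, 0.006, 0, 0, 0, -1], [0, 0, 0.006, 0, 0, 0, -1], [0, 0, 0.006, 0, 0, 0, -1], [0, 0, 0.006, 0, 0, 0, -1], [0, 0, 0.006, 0, 0, 0, -1], [0, 0, 0, 0, 0, 0, -1], [0, 0, 0, 0, 0, 0, -1]])

```text
clock: 11.02
position: [0.5615, 0.0796, 0.1818]
ee_rot: [0.999, 0.043, 0.002, 0.001]
ft_force: [-18.9, -5.0, 47.5]
grip_width: -0.002
```

Emit:
move_arm(deltas=[[0, 0, -0.015, 0, 0, 0, -1], [0, 0, -0.015, 0, 0, 0, -1], [0, 0, -0.01, 0, 0, 0, -1], [0, 0, 0, 0, 0, 0, -1], [0, 0, 0, 0, 0, 0, -1], [0, 0, 0, 0, 0, 0, -1]])

```text
clock: 11.78
position: [0.5604, 0.0794, 0.2157]
ee_rot: [0.999, 0.043, -0.0, 0.0]
ft_force: [-1.0, -0.5, -0.5]
grip_width: -0.001
```

```bash
python3 - <<'E'
from h import *
im=[]
for n in ("scene","side"):
    p,d=viewer.camera(n); im.append(cv2.resize(p[120:270,310:460] if n=="scene" else p[220:370,240:390],None,fx=2.6,fy=2.6))
cv2.imwrite("pics/c7.png",np.hstack(im)[:,:,::-1])
E
```

```text
(no output)
```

View pics/c7.png

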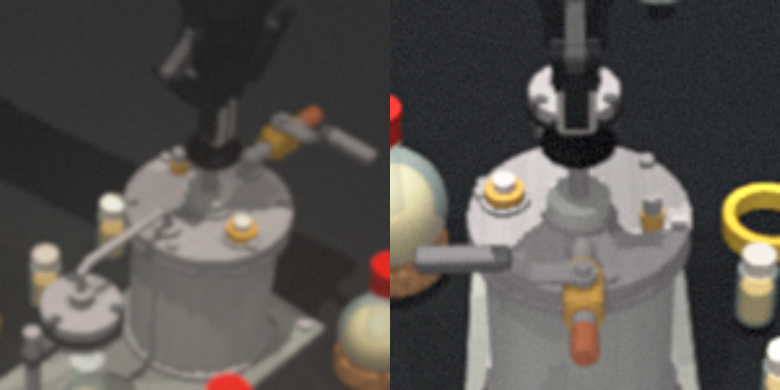

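Emit:
move_arm(deltas=[[0, 0, 0.006, 0, 0, 0, -1], [0, 0, 0.006, 0, 0, 0, -1], [0, 0, 0.006, 0, 0, 0, -1], [0, 0, 0.006, 0, 0, 0, -1], [0, 0, 0.006, 0, 0, 0, -1], [0, 0, 0.006, 0, 0, 0, -1], [0, 0, 0, 0, 0, 0, -1], [0, 0, 0, 0, 0, 0, -1]])

```text
clock: 12.88
position: [0.561, 0.0795, 0.1821]
ee_rot: [0.999, 0.043, 0.001, 0.0]
ft_force: [-6.5, -1.2, 18.5]
grip_width: 0.001
```

Emit:
move_arm(deltas=[[0, 0, -0.015, 0, 0, 0, -1], [0, 0, -0.015, 0, 0, 0, -1], [0, 0, -0.006, 0, 0, 0, -1], [0, 0, 0, 0, 0, 0, -1], [0, 0, 0, 0, 0, 0, -1], [0, 0, 0, 0, 0, 0, -1]])

```text
clock: 13.62
position: [0.5604, 0.0793, 0.2158]
ee_rot: [0.999, 0.043, -0.0, 0.0]
ft_force: [0.5, -0.3, -0.2]
grip_width: 0.001
```

Emit:
move_arm(deltas=[[0, 0, 0.006, 0, 0, 0, -1], [0, 0, 0.006, 0, 0, 0, -1], [0, 0, 0.006, 0, 0, 0, -1], [0, 0, 0.006, 0, 0, 0, -1], [0, 0, 0.006, 0, 0, 0, -1], [0, 0, 0.007, 0, 0, 0, -1], [0, 0, 0, 0, 0, 0, -1], [0, 0, 0, 0, 0, 0, -1]])

```text
clock: 14.62
position: [0.561, 0.0795, 0.182]
ee_rot: [0.999, 0.043, 0.001, 0.0]
ft_force: [-10.5, -2.8, 25.1]
grip_width: 0.0
```

Emit:
move_arm(deltas=[[0, 0, -0.015, 0, 0, 0, -1], [0, 0, -0.015, 0, 0, 0, -1], [0, 0, -0.007, 0, 0, 0, -1], [0, 0, 0, 0, 0, 0, -1], [0, 0, 0, 0, 0, 0, -1], [0, 0, 0, 0, 0, 0, -1]])

```text
clock: 15.38
position: [0.5604, 0.0793, 0.2157]
ee_rot: [0.999, 0.043, -0.0, 0.0]
ft_force: [-0.0, -1.0, -0.0]
grip_width: 0.0
```

Emit:
move_arm(deltas=[[0, 0, 0.006, 0, 0, 0, -1], [0, 0, 0.006, 0, 0, 0, -1], [0, 0, 0.006, 0, 0, 0, -1], [0, 0, 0.006, 0, 0, 0, -1], [0, 0, 0.006, 0, 0, 0, -1], [0, 0, 0.007, 0, 0, 0, -1], [0, 0, 0, 0, 0, 0, -1], [0, 0, 0, 0, 0, 0, -1]])

```text
clock: 16.38
position: [0.561, 0.0795, 0.182]
ee_rot: [0.999, 0.043, 0.001, 0.0]
ft_force: [-10.7, -2.7, 26.3]
grip_width: -0.006
```

Emit:
move_arm(deltas=[[0, 0, -0.015, 0, 0, 0, -1], [0, 0, -0.015, 0, 0, 0, -1], [0, 0, -0.007, 0, 0, 0, -1], [0, 0, 0, 0, 0, 0, -1], [0, 0, 0, 0, 0, 0, -1], [0, 0, 0, 0, 0, 0, -1]])

```text
clock: 17.12
position: [0.5605, 0.0794, 0.2158]
ee_rot: [0.999, 0.043, -0.0, 0.0]
ft_force: [-0.1, 0.2, -0.0]
grip_width: 0.0
```

```bash
python3 - <<'E'
from h import *
im=[]
for n in ("scene","side"):
    p,d=viewer.camera(n); cv2.imwrite(f"pics/{n}8.png",p[:,:,::-1]); im.append(cv2.resize(p[120:270,310:460] if n=="scene" else p[220:370,240:390],None,fx=2.6,fy=2.6))
cv2.imwrite("pics/c8.png",np.hstack(im)[:,:,::-1])
E
```

```text
(no output)
```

View pics/c8.png

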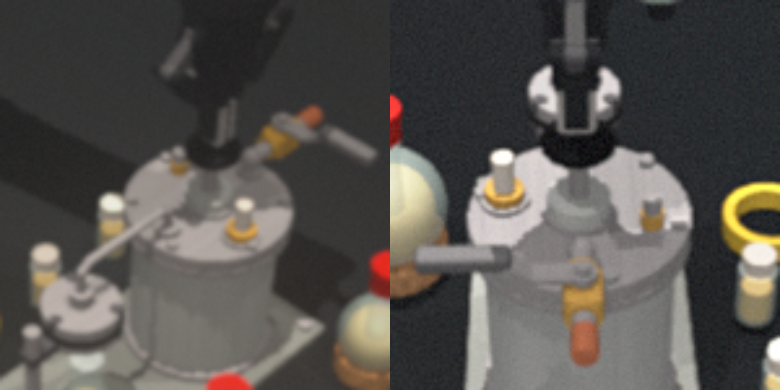

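Emit:
move_arm(deltas=[[0, 0, 0.006, 0, 0, 0, -1], [0, 0, 0.006, 0, 0, 0, -1], [0, 0, 0.006, 0, 0, 0, -1], [0, 0, 0.006, 0, 0, 0, -1], [0, 0, 0.006, 0, 0, 0, -1], [0, 0, 0.007, 0, 0, 0, -1], [0, 0, 0, 0, 0, 0, -1], [0, 0, 0, 0, 0, 0, -1]])

```text
clock: 18.23
position: [0.561, 0.0796, 0.182]
ee_rot: [0.999, 0.043, 0.001, 0.0]
ft_force: [-11.2, -2.1, 24.7]
grip_width: 0.003
```

Emit:
move_arm(deltas=[[0, 0, -0.015, 0, 0, 0, -1], [0, 0, -0.015, 0, 0, 0, -1], [0, 0, -0.007, 0, 0, 0, -1], [0, 0, 0, 0, 0, 0, -1], [0, 0, 0, 0, 0, 0, -1], [0, 0, 0, 0, 0, 0, -1]])

```text
clock: 18.98
position: [0.5605, 0.0793, 0.2158]
ee_rot: [0.999, 0.043, -0.0, 0.0]
ft_force: [-1.0, 0.3, 0.4]
grip_width: 0.003
```

```bash
python3 - <<'E'
from h import *
im=[]
for n in ("scene","side"):
    p,d=viewer.camera(n); cv2.imwrite(f"pics/{n}9.png",p[:,:,::-1])
    for f in ("8","9"):
        q=cv2.imread(f"pics/{n}{f}.png"); q=q[185:225,380:430] if n=="scene" else q[270:310,260:310]
        im.append(cv2.resize(q,None,fx=7,fy=7,interpolation=cv2.INTER_CUBIC))
cv2.imwrite("pics/c9.png",np.vstack([np.hstack(im[:2]),np.hstack(im[2:])]))
E
```

```text
(no output)
```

View pics/c9.png

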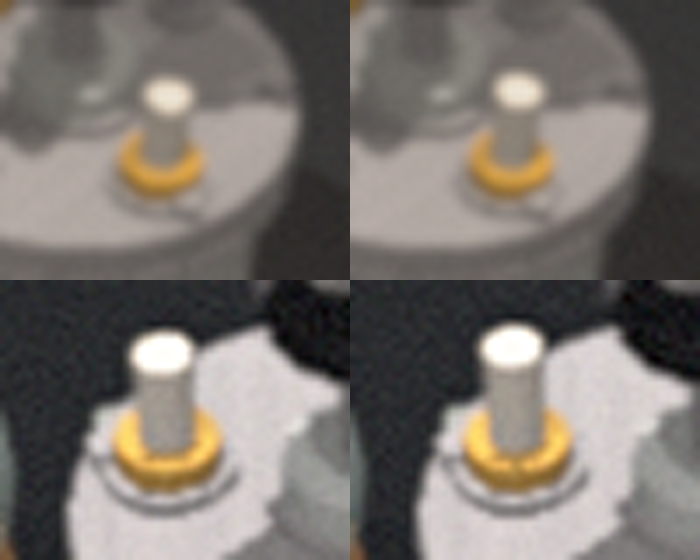

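Only slightly higher with the 5th stroke, so it's nearing its limit. One more stroke will show whether it moves further; then I'll retract.

Emit:
move_arm(deltas=[[0, 0, 0.006, 0, 0, 0, -1], [0, 0, 0.006, 0, 0, 0, -1], [0, 0, 0.006, 0, 0, 0, -1], [0, 0, 0.006, 0, 0, 0, -1], [0, 0, 0.006, 0, 0, 0, -1], [0, 0, 0.007, 0, 0, 0, -1], [0, 0, 0, 0, 0, 0, -1], [0, 0, 0, 0, 0, 0, -1]])

```text
clock: 20.08
position: [0.561, 0.0795, 0.182]
ee_rot: [0.999, 0.043, 0.001, 0.0]
ft_force: [-10.3, -2.8, 25.8]
grip_width: -0.001
```

Emit:
move_arm(deltas=[[0, 0, -0.015, 0, 0, 0, -1], [0, 0, -0.015, 0, 0, 0, -1], [0, 0, -0.02, 0, 0, 0, -1], [0, 0, -0.03, 0, 0, 0, -1], [0, 0, -0.03, 0, 0, 0, -1], [0, 0, -0.02, 0, 0, 0, -1], [0, 0, 0, 0, 0, 0, -1], [0, 0, 0, 0, 0, 0, -1]])

```text
clock: 21.08
position: [0.5604, 0.0793, 0.3083]
ee_rot: [0.999, 0.043, -0.001, 0.0]
ft_force: [0.7, 0.4, -1.1]
grip_width: -0.001
```

```bash
python3 - <<'E'
from h import *
im=[]
for n in ("scene","side"):
    p,d=viewer.camera(n); cv2.imwrite(f"pics/{n}10.png",p[:,:,::-1])
    for f in ("9","10"):
        q=cv2.imread(f"pics/{n}{f}.png"); q=q[185:225,380:430] if n=="scene" else q[270:310,260:310]
        im.append(cv2.resize(q,None,fx=7,fy=7,interpolation=cv2.INTER_CUBIC))
    p=cv2.imread(f"pics/{n}10.png"); cv2.imwrite(f"pics/{n}10c.png",cv2.resize(p[110:350,260:500] if n=="scene" else p[200:440,200:440],None,fx=2.4,fy=2.4))
cv2.imwrite("pics/c10.png",np.vstack([np.hstack(im[:2]),np.hstack(im[2:])]))
# pin top height: side view top centre, at pin x,y
for n in("scene","side"):
    print(n,proj(n,[[.6042,.0715,z] for z in(.163,.182,.187)]))
    print('axis top',proj(n,[[.56,.079,.21]]))
E
```

```text
scene [[402.69835289 205.66705649]
 [403.53218843 198.38777611]
 [403.75513165 196.44201183]]
axis top [[391.96656859 174.35622292]]
side [[283.9267609  290.75146594]
 [283.41310714 281.15099202]
 [283.27605449 278.57944902]]
axis top [[311.96518763 270.87641393]]
```

View pics/c10.png

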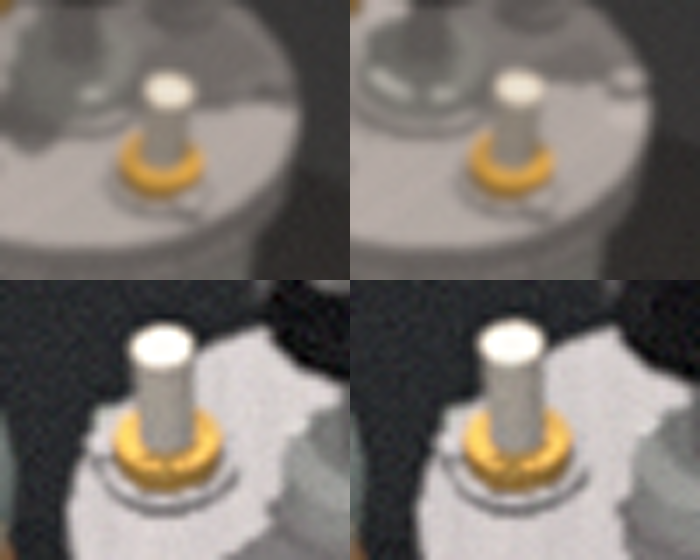

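View pics/scene10c.png

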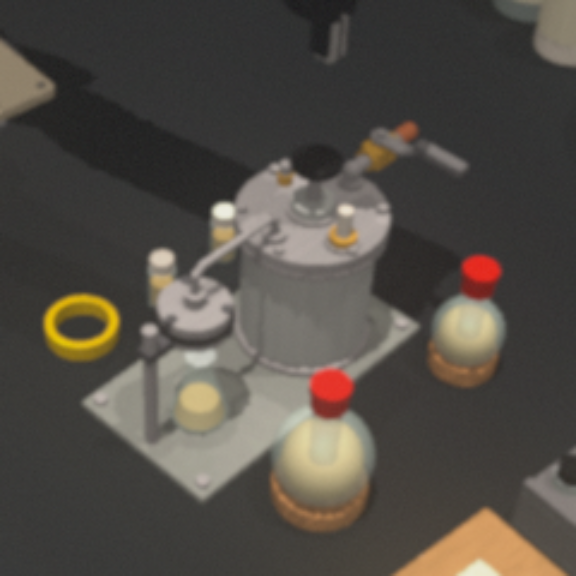

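View pics/side10c.png

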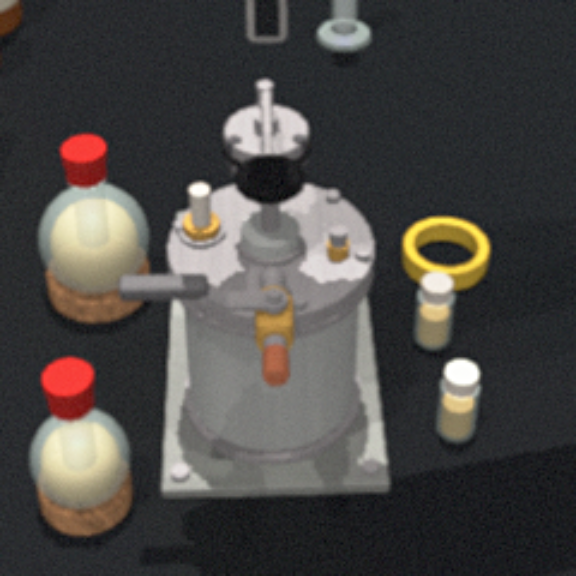

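```bash
python3 - <<'E'
from h import *
for n,(y0,y1,x0,x1) in (("scene",(185,215,395,412)),("side",(270,300,274,294))):
  for f in("0","8","9","10"):
    q=cv2.imread(f"pics/{n}{f}.png").min(2)[y0:y1,x0:x1].astype(int)
    t=215 if n=="scene" else 235
    col=cv2.imread(f"pics/{n}{f}.png").min(2).astype(float)
    ys,xs=np.where(q>q.max()-25); w=q[ys,xs]
    print(n,f,q.max(),ys.mean()+y0,xs.mean()+x0,len(ys))
E
```

```text
scene 0 223 206.5 402.5 12
scene 8 210 198.14285714285714 403.7142857142857 14
scene 9 210 197.64285714285714 403.7857142857143 14
scene 10 211 197.07142857142858 403.85714285714283 14
side 0 254 291.03125 283.3125 32
side 8 255 280.0 283.0 29
side 9 255 279.07142857142856 282.92857142857144 28
side 10 253 278.56 282.88 25
```

Emit:
move_arm(deltas=[[0, 0, 0.03, 0, 0, 0, -1], [0, 0, 0.03, 0, 0, 0, -1], [0, 0, 0.02, 0, 0, 0, -1], [0, 0, 0.013, 0, 0, 0, -1], [0, 0, 0, 0, 0, 0, -1]])

```text
clock: 21.8
position: [0.5602, 0.0793, 0.2154]
ee_rot: [0.999, 0.043, -0.001, 0.0]
ft_force: [-0.1, -0.2, 0.5]
grip_width: -0.001
```

Emit:
move_arm(deltas=[[0, 0, 0.006, 0, 0, 0, -1], [0, 0, 0.006, 0, 0, 0, -1], [0, 0, 0.006, 0, 0, 0, -1], [0, 0, 0.006, 0, 0, 0, -1], [0, 0, 0.006, 0, 0, 0, -1], [0, 0, 0.007, 0, 0, 0, -1], [0, 0, 0, 0, 0, 0, -1], [0, 0, 0, 0, 0, 0, -1]])

```text
clock: 22.8
position: [0.5614, 0.0796, 0.182]
ee_rot: [0.999, 0.043, 0.001, 0.0]
ft_force: [-7.3, -1.7, 18.7]
grip_width: -0.004
```

Emit:
move_arm(deltas=[[0, 0, -0.015, 0, 0, 0, -1], [0, 0, -0.015, 0, 0, 0, -1], [0, 0, -0.02, 0, 0, 0, -1], [0, 0, -0.03, 0, 0, 0, -1], [0, 0, -0.03, 0, 0, 0, -1], [0, 0, -0.02, 0, 0, 0, -1], [0, 0, 0, 0, 0, 0, -1], [0, 0, 0, 0, 0, 0, -1]])

```text
clock: 23.8
position: [0.5604, 0.0793, 0.3085]
ee_rot: [0.999, 0.043, -0.0, 0.0]
ft_force: [-0.3, 0.4, 0.7]
grip_width: 0.001
```

```bash
python3 - <<'E'
from h import *
for n,(y0,y1,x0,x1) in (("scene",(185,215,395,412)),("side",(270,300,274,294))):
  p,d=viewer.camera(n); cv2.imwrite(f"pics/{n}11.png",p[:,:,::-1])
  for f in("10","11"):
    q=cv2.imread(f"pics/{n}{f}.png").min(2)[y0:y1,x0:x1].astype(int)
    ys,xs=np.where(q>q.max()-25)
    print(n,f,ys.mean()+y0,xs.mean()+x0,len(ys))
im=[cv2.resize(cv2.imread(f"pics/{n}11.png"),(400,300)) for n in("scene","side")]
cv2.imwrite("pics/c11.png",np.hstack(im))
E
```

```text
scene 10 197.07142857142858 403.85714285714283 14
scene 11 196.71428571428572 404.0 14
side 10 278.56 282.88 25
side 11 278.1111111111111 282.81481481481484 27
```

View pics/c11.png

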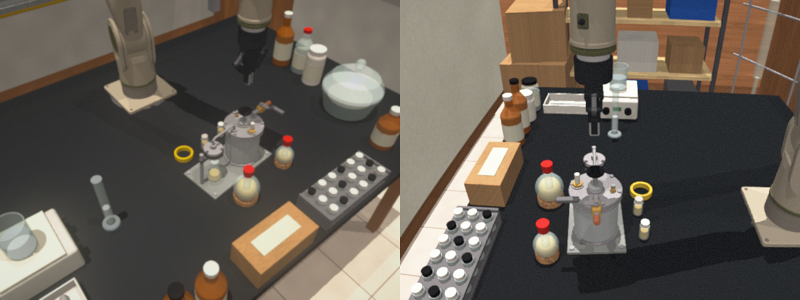

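Emit:
move_arm(deltas=[[0, 0, 0, 0, 0, 0, -1], [0, 0, 0, 0, 0, 0, -1], [0, 0, 0, 0, 0, 0, -1], [0, 0, 0, 0, 0, 0, -1], [0, 0, 0, 0, 0, 0, -1], [0, 0, 0, 0, 0, 0, -1], [0, 0, 0, 0, 0, 0, -1], [0, 0, 0, 0, 0, 0, -1]])

```text
clock: 24.9
position: [0.5607, 0.0794, 0.3093]
ee_rot: [0.999, 0.043, 0.0, 0.0]
ft_force: [-0.7, -0.0, 0.9]
grip_width: 0.002
```

```bash
python3 - <<'E'
from h import *
for n,(y0,y1,x0,x1) in (("scene",(185,215,395,412)),("side",(270,300,274,294))):
  for k in range(3):
    p,d=viewer.camera(n)
    q=p.min(2)[y0:y1,x0:x1].astype(int)
    ys,xs=np.where(q>q.max()-25)
    print(n,ys.mean()+y0,xs.mean()+x0,len(ys))
  cv2.imwrite(f"pics/{n}12.png",p[:,:,::-1])
E
```

```text
scene 196.76923076923077 403.84615384615387 13
scene 196.76923076923077 403.84615384615387 13
scene 196.71428571428572 404.0 14
side 278.1111111111111 282.81481481481484 27
side 278.1111111111111 282.81481481481484 27
side 278.1111111111111 282.81481481481484 27
```

Emit:
move_arm(deltas=[[0, 0, 0.03, 0, 0, 0, -1], [0, 0, 0.03, 0, 0, 0, -1], [0, 0, 0.02, 0, 0, 0, -1], [0, 0, 0.013, 0, 0, 0, -1], [0, 0, 0, 0, 0, 0, -1]])

```text
clock: 25.82
position: [0.5604, 0.0793, 0.2158]
ee_rot: [0.999, 0.043, -0.001, 0.0]
ft_force: [0.1, 0.7, 1.0]
grip_width: 0.001
```

Emit:
move_arm(deltas=[[0, 0, 0.006, 0, 0, 0, -1], [0, 0, 0.006, 0, 0, 0, -1], [0, 0, 0.006, 0, 0, 0, -1], [0, 0, 0.006, 0, 0, 0, -1], [0, 0, 0.006, 0, 0, 0, -1], [0, 0, 0.007, 0, 0, 0, -1], [0, 0, 0, 0, 0, 0, -1], [0, 0, 0, 0, 0, 0, -1]])

```text
clock: 26.82
position: [0.5615, 0.0797, 0.1821]
ee_rot: [0.999, 0.043, 0.002, 0.0]
ft_force: [-6.8, -1.2, 18.0]
grip_width: 0.0
```

Emit:
move_arm(deltas=[[0, 0, -0.015, 0, 0, 0, -1], [0, 0, -0.015, 0, 0, 0, -1], [0, 0, -0.007, 0, 0, 0, -1], [0, 0, 0, 0, 0, 0, -1], [0, 0, 0, 0, 0, 0, -1], [0, 0, 0, 0, 0, 0, -1]])

```text
clock: 27.58
position: [0.5604, 0.0793, 0.2158]
ee_rot: [0.999, 0.043, -0.0, 0.0]
ft_force: [0.1, 0.1, -0.2]
grip_width: -0.001
```

```bash
python3 - <<'E'
from h import *
for n,(y0,y1,x0,x1) in (("scene",(185,215,395,412)),("side",(270,300,274,294))):
    p,d=viewer.camera(n)
    q=p.min(2)[y0:y1,x0:x1].astype(int)
    ys,xs=np.where(q>q.max()-25)
    print(n,ys.mean()+y0,xs.mean()+x0,len(ys))
    cv2.imwrite(f"pics/{n}13.png",p[:,:,::-1])
    for f in("9","10","11","12","13"):
        q=cv2.imread(f"pics/{n}{f}.png").min(2)
        print(f, q[268:292,283] if n=="side" else q[188:204,404])
E
```

```text
scene 196.76923076923077 403.84615384615387 13
9 [ 86  92  99 103 102 104 109 145 189 209 210 193 151 123 118 118]
10 [ 88  98 108 114 114 115 129 161 198 211 203 174 140 121 118 118]
11 [ 87  97 109 114 114 118 144 188 210 210 198 161 129 118 117 117]
12 [ 87  96 110 116 115 118 147 189 207 211 197 159 128 118 118 115]
13 [ 88  92  99 102 103 107 142 188 208 212 196 161 127 118 117 116]
side 278.07142857142856 282.92857142857144 28
9 [ 44  43  40  40  45  37  35  35 140 250 252 249 251 248 188 147 140 147
 143 144 145 146 145 146]
10 [ 39  39  41  40  45  44  26 102 204 252 248 247 249 225 160 140 138 139
 140 140 144 142 139 142]
11 [ 44  35  42  38  41  32  39 136 246 253 247 248 244 184 137 139 141 140
 143 140 146 142 143 143]
12 [ 37  43  46  39  33  27  32 134 246 251 248 250 245 182 141 138 139 142
 141 142 143 138 142 144]
13 [ 40  37  30  42  48  40  37 136 249 254 250 250 250 186 141 145 143 145
 146 147 144 138 150 149]
```

Emit:
move_arm(deltas=[[0, 0, -0.03, 0, 0, 0, -1], [0, 0, -0.04, 0, 0, 0, -1], [0, 0, -0.03, 0, 0, 0, -1], [0, 0, 0, 0, 0, 0, -1], [0, 0, 0, 0, 0, 0, -1], [0, 0, 0, 0, 0, 0, -1]])

```text
clock: 28.42
position: [0.5603, 0.0792, 0.3151]
ee_rot: [0.999, 0.043, -0.001, 0.0]
ft_force: [0.4, 0.1, -0.3]
grip_width: 0.0
```

```bash
python3 - <<'E'
from h import *
im=[]
for n in ("scene","side"):
    p,d=viewer.camera(n); im.append(cv2.resize(p[110:270,300:460] if n=="scene" else p[220:380,240:400],None,fx=2.5,fy=2.5))
cv2.imwrite("pics/c14.png",np.hstack(im)[:,:,::-1])
E
```

```text
(no output)
```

View pics/c14.png

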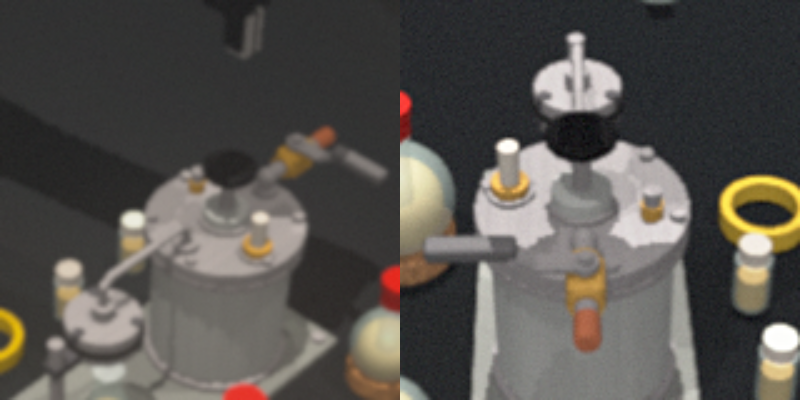

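The final view shows the plunger up, the pin out, the lever square across its pipe, and the bystanders in view where they were. The gripper is well clear.

```bash
python3 -c "
from workcell import manip
print(manip.hand_in())"
```

```text
the job is handed in; nothing more can be done
None
```

The vessel is charged and the job is handed in at about 28.5 s of the 58 s allowed; no verdict was reported.

- **Vent lever:** I pushed it round with the shut fingers until it met its stop, at about 10 N. Afterwards the wrist camera showed it at 6.2°, against 5.2–5.8° for the plate edges. A rougher check in the scene picture gave 13.5°, but the lever tip was within 2 mm of its shut position, so I trusted the overhead view and the force at the stop.
- **Plunger:** I pressed it fully down eight times, with the fingertips at z ≈ 0.182 m each time, and let it spring back after each. The first press reached 47 N at the wrist, more than needed. I kept the rest to between 18 and 26 N.
- **Pressure pin:** The pin rose about 5.4 mm a stroke for four strokes, then only about 1 mm a stroke. The eighth stroke did not move it, so I took it as fully out. Its measured rise was about 25 mm, against 24 mm expected.
- **Final pictures:** The plunger is up, the pin is out and the lever is square across its pipe. The gripper is about 100 mm above the plunger. The small flask, vials and tape look unmoved in the last close-up, and everything else looked unmoved in the last full picture (23.8 s). I did not measure their positions.

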